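# Draw the black backing panel from the leaning stack

## Task

Draw the black backing panel out of the stack of three panels leaning in the plain metal stand, without toppling the white and blue ones, which stay leaning there. Set it upright, tab up and centred, between the orange lip and the backrest of the empty viewing stand, leaning back against the backrest behind the culture dish, and let go.

Things in the scene. Friction and masses are not known exactly. Their poses are not given: they have to be found in the camera images.
- black_panel: Black panel, loose, about 0.15 kg: 10 mm thick (x, to its back), 150 wide (y), 75 high (z, up its slope). Origin: centre of underside. Mid top edge: grip tab, 34 wide, 40 high (z 75-115), as thick. Middle or rearmost of three touching panels leaning back 18 degrees, so others lean on it. Above z 75 only the three tabs rise, 21 mm apart sideways: pinch front and back. Draw it up along its slope.
- white_panel: White panel, same size, in the stack; its tab is 55 mm toward its own -y (the right, seen from the front), so at y -72 to -38 mm. Loose. Origin: centre of its underside. Must stay leaning in the stack.
- blue_panel: Blue panel, same size, the front one of the stack; its tab is 55 mm toward its own +y (the left, seen from the front), so at y 38 to 72 mm. Loose. Origin: centre of its underside. Must stay leaning in the stack.
- view_stand: Empty viewing stand, fixed, metal, orange lip, 162 mm wide (y). Origin on the worktop, x to its back, z up. Base plate's top at z 8 mm. Lip: inner face x -10, top z 22. Backrest: face starts at x 20 on the base, slopes back 18 degrees, 58 high, 150 wide (the stack's stand has the same). Room for the foot: 30 mm. A fixed culture dish, 60 wide, 14 high, lies with its centre at x -75.
Mind the look-alikes: they are no part of the job. What is shaped like the white_panel but yellow is not meant.

How it is judged:
By the outcome, as a careful person would: the job done as asked, in the order asked, and still so for the second after the job is handed in, with the robot touching nothing.
It also fails if it takes over 43 s, if anything falls off the work surface, if the arm or the gripper's body presses on something with over 40 N, if the wrist force passes 120 N, or if a joint passes its speed limit or range.

## Robot

A 6-joint arm with a two-finger parallel gripper is mounted at the origin on a cart in front of the work surface, level with it; the furniture and walls round the work are solid. World frame = base frame: x ahead of the robot, y to its left, z up, the work surface at z = 0. Lengths are in m, angles in rad, forces in N, time in s.
With the tool pointing down it reaches from about 0.3 to 0.75 m from the base axis. Payload 8.5 kg.
Tool frame: the origin (TCP) lies at the very end of the fingers, on their centre line; the grasp point (between the pads) lies 19 mm behind it; x points along the fingers, y is the direction in which the jaws open and shut, and the axes are right-handed (so a half turn about x gives the same grasp; the last joint's range is limited). The gripper opens to 85 mm and grips with 20 to 120 N. Pads are 22 mm wide; open, the fingers measure 114 mm over their backs; the gripper's body (76 mm by 85 mm) begins 54 mm behind the grasp point. The pads swing forward as they close: fully open they stand 13 mm farther back than shut.
Start: joints at [-1.388, 0.381, 1.297, -0, 1.464, -0.215], TCP at [0.213, -0.507, 0.2] pointing down, gripper open.
Joint ranges: [-3.11, 3.11], [-0.89, 2.33], [0.22, 2.48], [-1.42, 4.56], [0.17, 2.85], [-2.88, 2.88]. Speed limits (rad/s): [2.39, 2.39, 3.14, 3.14, 3.14, 3.14].

## Interface

Orientations are given as [roll, pitch, yaw] about the fixed x, y, z axes, in that order (R = Rz(yaw) Ry(pitch) Rx(roll)).
In Python, from plant import arm, imaging, finish_job gives the robot as it stands. Calls block until the motion is done:
- arm.move_pose(position, orientation): joint-space move of the TCP to a pose.
- arm.move_straight(position, orientation=None, max_speed=0.15, max_force=None): straight line of the TCP; orientation=None keeps the orientation; max_speed is the mean speed in m/s. With max_force (N) it stops when the force on the tool has changed by that much, and returns True; else False.
- arm.move_j(angles): joint-space move.
- arm.command_gripper(opening, f_grip=None): finger opening in m; f_grip is the grip in N (None keeps the last); returns when the fingers have stopped.
- arm.dwell(seconds).
- arm.ik(position, orientation): joint angles nearest the present ones, or None.
- imaging.get_image(name): name is "scene" or "top" or "wrist"; returns the picture (384x512x3 uint8, red, green, blue); there is no depth.
- imaging.camera_params(name): a dict with "fx", "fy", "cx", "cy" (pixels), "eye" and "rotation" of the camera in the world. Camera axes: x right, y down, z forward; pixel columns grow to the right and rows downward; lengths in m; the calibration is good to about 2 mm. The wrist camera is an equidistant fisheye: a pixel r from the principal point sees the ray r / f radians off the axis. A picture is of the moment at which its call begins: read the wrist's pose just before it. camera_params takes no time and is no camera call; for the wrist camera it gives the pose at the moment of the call.
A pose or a line that the arm cannot do raises arm.MotionError and nothing moves.
- finish_job(): hands the job in, once; it reports no verdict.
Readings, each from a call of its own:
- arm.current_time(): time.
- arm.current_joints(): joint angles.
- arm.current_joint_velocities(): joint speeds.
- arm.current_joint_torque(): joint torques, N m.
- arm.current_tcp_pos(): TCP position.
- arm.current_orientation(): TCP orientation.
- arm.current_wrist_force(): force on the tool from outside, world axes, zero at the start.
- arm.current_wrist_torque(): the same for the moment, N m.
- arm.current_grip_width(): finger opening in m.
Only numpy, scipy, OpenCV 4.12 (cv2) and the standard library are available. Lean on these libraries where they do the work, as an engineer would, in place of code of your own. Each camera call takes 0.05 s, during which the arm holds its last target.

## Working session

There is one attempt and no reset: what is moved stays moved. The work goes in short steps, each a Python script; the robot and the scene stay as the last script left them, time stands still between calls to the robot, and variables do not carry over. Pictures are saved under pics/ and viewed, and the job is handed in when it is done.

```bash
ls; mkdir -p pics; python3 - <<'E'
from plant import arm, imaging
import cv2
for n in ["scene","top","wrist"]:
    p=imaging.camera_params(n); print(n,p)
    cv2.imwrite(f"pics/{n}0.png",imaging.get_image(n)[:,:,::-1])
print(arm.current_time(),arm.current_orientation())
E
```

```text
pics
scene {'fx': 380.979929891987, 'fy': 380.979929891987, 'cx': 261.0306415964858, 'cy': 187.23069188650757, 'eye': array([-0.20025211,  0.59594017,  0.67290771]), 'rotation': array([-2.22015971,  0.00278846, -2.17302623])}
top {'fx': 410.4282557367821, 'fy': 410.4282557367821, 'cx': 250.07705849940578, 'cy': 195.74835312264713, 'eye': array([0.38647281, 0.13425844, 1.09731483]), 'rotation': array([-3.05515527, -0.01665838, -1.55921961])}
wrist {'fx': 297.3186396354542, 'fy': 297.3186396354542, 'cx': 253.0376708307452, 'cy': 193.27846371690245, 'eye': array([ 0.2902822 , -0.47494422,  0.3729825 ]), 'rotation': array([ 2.80911104e+00,  1.95026024e-03, -1.17297476e+00])}
0.15 [-1.78963822  1.56962079  1.74978055]
```

View pics/scene0.png

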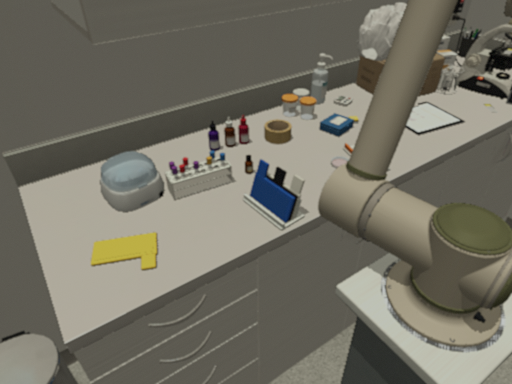

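View pics/top0.png

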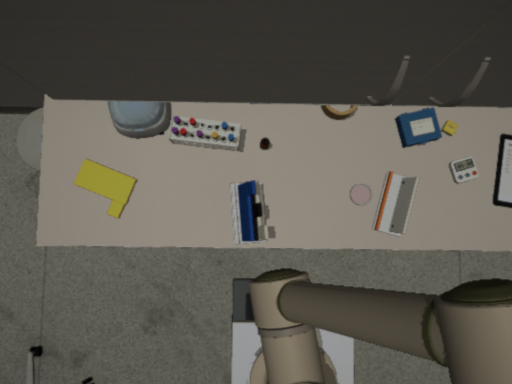

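View pics/wrist0.png

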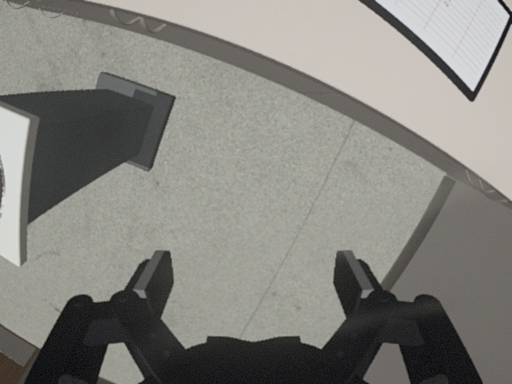

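```bash
cat > h.py <<'E'
import numpy as np, cv2
from scipy.spatial.transform import Rotation as R
from plant import arm, imaging
def rot(p): return R.from_euler('xyz',p['rotation']).as_matrix()
def proj(p,X,fish=False):
    c=(np.atleast_2d(X)-p['eye'])@rot(p)
    if fish:
        r=np.hypot(c[:,0],c[:,1]); th=np.arctan2(r,c[:,2]); s=th/np.maximum(r,1e-9)
        return np.c_[p['cx']+p['fx']*s*c[:,0],p['cy']+p['fy']*s*c[:,1]]
    return np.c_[p['cx']+p['fx']*c[:,0]/c[:,2],p['cy']+p['fy']*c[:,1]/c[:,2]]
def ray(p,u,v,fish=False):
    x=(u-p['cx'])/p['fx'];y=(v-p['cy'])/p['fy']
    if fish:
        th=np.hypot(x,y); s=np.sin(th)/max(th,1e-9); d=np.array([x*s,y*s,np.cos(th)])
    else: d=np.array([x,y,1.])
    return rot(p)@d
def plane(p,u,v,z,fish=False):
    d=ray(p,u,v,fish); return p['eye']+d*(z-p['eye'][2])/d[2]
def crop(im,x0,y0,x1,y1,k,name):
    cv2.imwrite(name,cv2.resize(im[y0:y1,x0:x1,::-1],None,fx=k,fy=k,interpolation=cv2.INTER_CUBIC))
E
python3 - <<'E'
from h import *
t=imaging.camera_params('top');s=imaging.camera_params('scene')
print(rot(t).round(3));print(rot(s).round(3)); print(proj(s,[0,0,0]),proj(t,[0,0,0]))
a=cv2.imread('pics/top0.png')[:,:,::-1];b=cv2.imread('pics/scene0.png')[:,:,::-1]
crop(a,215,165,285,255,8,'pics/c1.png');crop(a,340,165,430,245,8,'pics/c2.png');crop(b,235,150,315,230,8,'pics/c3.png')
for n,u,v,z in [('dish',361,194,.014),('stack',250,211,.08),('stand',395,204,.03)]: print(n,plane(t,u,v,z))
E
```

```text
[[ 0.012 -0.996  0.087]
 [-1.    -0.013 -0.016]
 [ 0.017 -0.086 -0.996]]
[[-0.566 -0.497  0.657]
 [-0.824  0.344 -0.45 ]
 [-0.003 -0.796 -0.605]]
[[440.30239259 296.43246001]] [[293.17116842 381.86410064]]
dish [ 0.4890799  -0.17802364  0.014     ]
stack [0.43685857 0.11808342 0.08      ]
stand [ 0.46240739 -0.26264014  0.03      ]
```

View pics/c1.png

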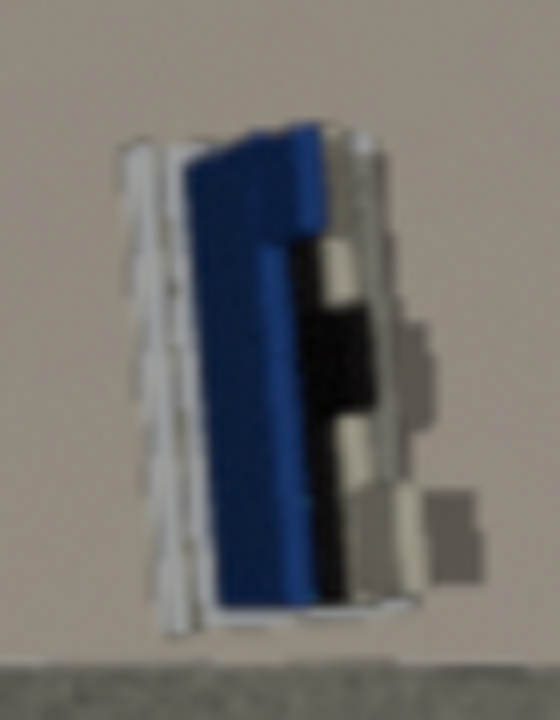

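View pics/c2.png

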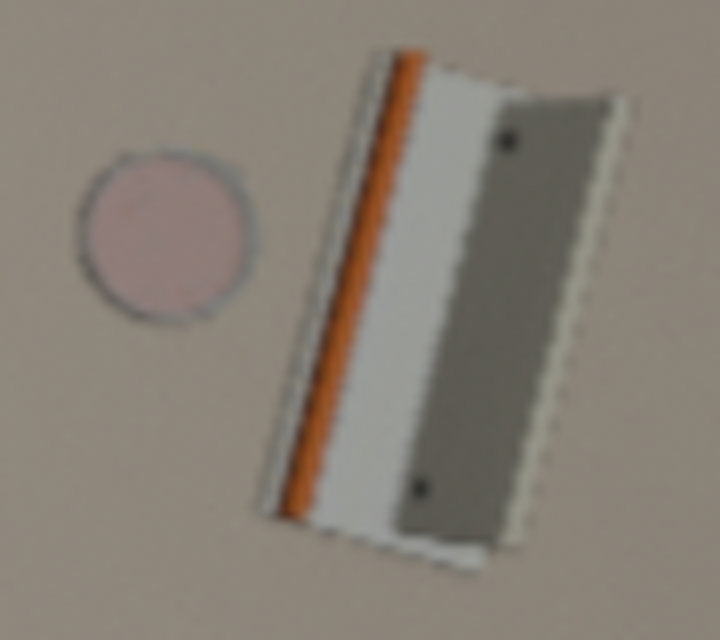

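View pics/c3.png

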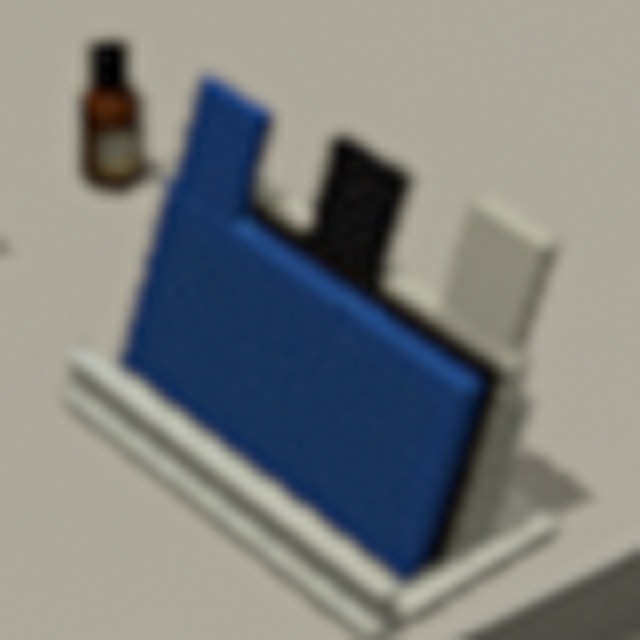

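```bash
cat >> h.py <<'E'
from scipy.optimize import least_squares
L=np.radians(18)
def stand_T(q): # x,y,yaw
    return R.from_euler('z',q[2]).as_matrix(), np.array([q[0],q[1],0])
def fit(obs,q0,Tf=stand_T):
    # obs: list of (cam params, fish, local pt, (u,v))
    def f(q):
        M,t=Tf(q); r=[]
        for p,fi,X,uv in obs: r+=list(proj(p,M@np.array(X)+t,fi)[0]-uv)
        return np.array(r)
    s=least_squares(f,q0,loss='soft_l1'); return s.x,f(s.x).reshape(-1,2)
def panelR(yaw): return R.from_euler('ZY',[yaw,L]).as_matrix()
def toolR(yaw,flip=False):
    P=panelR(yaw); x=-P[:,2]; y=P[:,0]*(-1 if flip else 1); return np.c_[x,y,np.cross(x,y)]
def rpy(M): return R.from_matrix(M).as_euler('xyz')
E
python3 - <<'E'
from h import *
t=imaging.camera_params('top')
c=lambda u,v,x0,y0:((u+.5)/8-.5+x0,(v+.5)/8-.5+y0)
# view stand
a=plane(t,*c(425,55,340,165),.022);b=plane(t,*c(312,518,340,165),.022);print(a,b,np.linalg.norm(a-b))
# stand +y is its left seen from front; front is toward +world y => left for viewer looking -y is +x world
d=(a-b)[:2];yaw=np.arctan2(-d[0],d[1]);print('vs yaw',np.degrees(yaw))
M=R.from_euler('z',yaw).as_matrix();print('vs org',(a+b)/2-M@[-.01,0,.022])
# blue panel: top front edge in crop c1 (258,243)?,(285,606)
a=plane(t,*c(258,243,215,165),.08);b=plane(t,*c(285,606,215,165),.08);d=(a-b)[:2];yb=np.arctan2(-d[0],d[1])
print(a,b,np.degrees(yb),np.linalg.norm(a-b))
# black tab top approx centre at crop (345,360), height ~ .0095+.115*cos
q=plane(t,*c(352,362,215,165),.118);print('tabtop',q)
vy=yaw
for nm,pos,y in [('vs',(a*0+[.47,-.27,0]),yaw),('st',q*[1,1,0],yb)]:
  for fl in (0,1):
    for h in (.08,.15,.22,.3):
      print(nm,fl,h,arm.ik(pos+[0,0,h],rpy(toolR(y,fl))))
E
```

```text
[ 0.54969171 -0.26108498  0.022     ] [ 0.39581842 -0.22093211  0.022     ] 0.1590259157901351
vs yaw -104.62506452265391
vs org [ 4.70230141e-01 -2.50684533e-01  2.08166817e-17]
[0.47674839 0.12647925 0.08      ] [0.36457242 0.11678307 0.08      ] -85.05979139016299 0.11259424807681714
tabtop [0.4380685  0.09826275 0.118     ]
vs 0 0.08 [-0.8793667   0.54664815  1.43437522  0.25959761  1.35543678  0.86601169]
vs 0 0.15 [-0.8793667   0.47139342  1.34135813  0.25382578  1.51821975  0.90907491]
vs 0 0.22 [-0.8793667   0.41575933  1.223843    0.25519074  1.68581791  0.95263885]
vs 0 0.3 [-0.8793667   0.37818909  1.05712909  0.26666928  1.88323596  1.00647974]
vs 1 0.08 [-0.8793667   0.54664815  1.43437522  0.25959761  1.35543678 -2.27558096]
vs 1 0.15 [-0.8793667   0.47139342  1.34135813  0.25382578  1.51821975 -2.23251774]
vs 1 0.22 [-0.8793667   0.41575933  1.223843    0.25519074  1.68581791 -2.1889538 ]
vs 1 0.3 [-0.8793667   0.37818909  1.05712909  0.26666928  1.88323596 -2.13511291]
st 0 0.08 [-0.24564959  0.36505022  1.78084753  0.33004169  1.12318599  1.07596225]
st 0 0.15 [-0.24564959  0.26559298  1.67835833  0.3067651   1.31505858  1.14320144]
st 0 0.22 [-0.24564959  0.19237346  1.55408937  0.29716919  1.50366765  1.20262009]
st 0 0.3 [-0.24564959  0.14022748  1.38625291  0.29964044  1.71400165  1.26722165]
st 1 0.08 [-0.24564959  0.36505022  1.78084753  0.33004169  1.12318599 -2.06563041]
st 1 0.15 [-0.24564959  0.26559298  1.67835833  0.3067651   1.31505858 -1.99839122]
st 1 0.22 [-0.24564959  0.19237346  1.55408937  0.29716919  1.50366765 -1.93897256]
st 1 0.3 [-0.24564959  0.14022748  1.38625291  0.29964044  1.71400165 -1.874371  ]
```

```bash
python3 - <<'E'
from h import *
w=imaging.camera_params('wrist');T=R.from_euler('xyz',arm.current_orientation()).as_matrix();p=arm.current_tcp_pos()
e=T.T@(w['eye']-p); C=T.T@rot(w); print(e,C.round(3))
np.savez('wc.npz',e=e,C=C)
def pred(pos,yaw,pts,fl=0):
    M=toolR(yaw,fl); rv=M@C
    c=(pts-(pos+M@e))@rv; r=np.hypot(c[:,0],c[:,1]);th=np.arctan2(r,c[:,2]);
    return np.c_[w['cx']+w['fx']*th/r*c[:,0],w['cy']+w['fy']*th/r*c[:,1]].round()
yv=np.radians(-104.6);Mv=R.from_euler('z',yv).as_matrix();V=np.array([[x,y,z] for x,y,z in [(-.01,.081,.022),(-.01,-.081,.022),(.04,.075,.06),(.04,-.075,.06)]])@Mv.T+[.470,-.251,0]
ys=np.radians(-85);P=panelR(ys);org=np.array([.438,.0983,.118])-P@[0,0,.115]
S=np.array([[-.005,.075,.075],[-.005,-.075,.075],[0,.017,.115],[0,-.017,.115],[-.005,.075,0],[-.005,-.075,0]])@P.T+org
print(org)
for pos in ([.42,-.27,.2],[.47,-.27,.2],[.47,-.32,.2],[.52,-.27,.2],[.47,-.22,.2]):
  print(pos,pred(np.array(pos),yv,V).tolist(), arm.ik(pos,rpy(toolR(yv))) is not None)
for pos in ([.39,.1,.25],[.44,.1,.25],[.44,.05,.25],[.44,.15,.25],[.44,.0,.25]):
  print(pos,pred(np.array(pos),ys,S).tolist(), arm.ik(pos,rpy(toolR(ys))) is not None)
E
```

```text
[-0.17340948  0.00039505 -0.08360224] [[ 0.001 -0.327  0.945]
 [ 1.     0.    -0.001]
 [ 0.     0.945  0.327]]
[0.43490275 0.13370173 0.0086285 ]
[0.42, -0.27, 0.2] [[267.0, 60.0], [266.0, 192.0], [304.0, 62.0], [300.0, 202.0]] True
[0.47, -0.27, 0.2] [[277.0, 101.0], [274.0, 228.0], [316.0, 109.0], [308.0, 242.0]] True
[0.47, -0.32, 0.2] [[238.0, 111.0], [240.0, 231.0], [270.0, 119.0], [268.0, 246.0]] True
[0.52, -0.27, 0.2] [[287.0, 142.0], [282.0, 261.0], [326.0, 156.0], [315.0, 278.0]] True
[0.47, -0.22, 0.2] [[319.0, 91.0], [312.0, 224.0], [364.0, 100.0], [351.0, 237.0]] True
[0.39, 0.1, 0.25] [[290.0, 61.0], [287.0, 189.0], [299.0, 114.0], [298.0, 147.0], [283.0, 67.0], [282.0, 173.0]] True
[0.44, 0.1, 0.25] [[286.0, 104.0], [282.0, 226.0], [294.0, 162.0], [292.0, 193.0], [280.0, 102.0], [278.0, 205.0]] True
[0.44, 0.05, 0.25] [[244.0, 100.0], [245.0, 218.0], [248.0, 154.0], [248.0, 185.0], [246.0, 99.0], [246.0, 198.0]] True
[0.44, 0.15, 0.25] [[330.0, 110.0], [321.0, 234.0], [341.0, 170.0], [338.0, 202.0], [316.0, 107.0], [311.0, 211.0]] True
[0.44, 0.0, 0.25] [[206.0, 97.0], [210.0, 210.0], [206.0, 148.0], [208.0, 177.0], [214.0, 96.0], [217.0, 192.0]] True
```

```bash
python3 - <<'E'
from h import *
yv=np.radians(-104.6);ys=np.radians(-85)
import pickle; cams={}
def shot(n):
    cams[n]=imaging.camera_params('wrist'); im=imaging.get_image('wrist'); cv2.imwrite(f'pics/{n}.png',im[:,:,::-1]); return im
arm.move_pose([.43,-.30,.13],rpy(toolR(yv))); arm.dwell(.2); shot('w1')
arm.move_pose([.41,.09,.20],rpy(toolR(ys))); arm.dwell(.2); shot('w2')
pickle.dump(cams,open('cams.pkl','wb'))
for n in('w1','w2'):
    im=cv2.imread(f'pics/{n}.png'); cv2.imwrite(f'pics/{n}c.png',cv2.resize(im[20:300,150:420],None,fx=2.1,fy=2.1,interpolation=cv2.INTER_CUBIC))
print(arm.current_time())
E
```

```text
3.25
```

View pics/w1c.png

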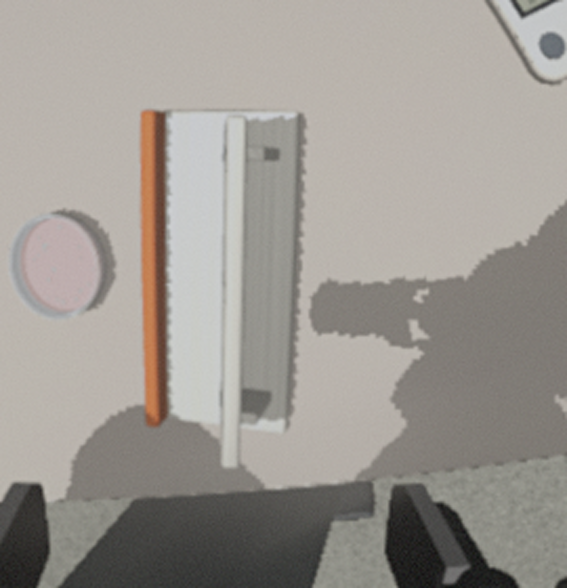

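View pics/w2c.png

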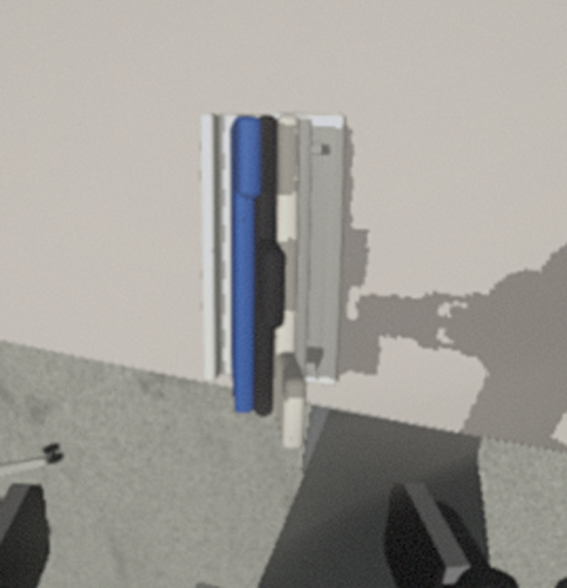

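```bash
python3 - <<'E'
import cv2
for n,a in [('w1',(215,65,300,150)),('w1',(215,180,300,250)),('w2',(240,65,320,150)),('w2',(240,170,310,240))]:
    im=cv2.imread(f'pics/{n}.png')[a[1]:a[3],a[0]:a[2]]
    cv2.imwrite(f'pics/{n}_{a[1]}.png',cv2.resize(im,None,fx=7,fy=7,interpolation=cv2.INTER_CUBIC))
E
```

```text
(no output)
```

View pics/w1_65.png

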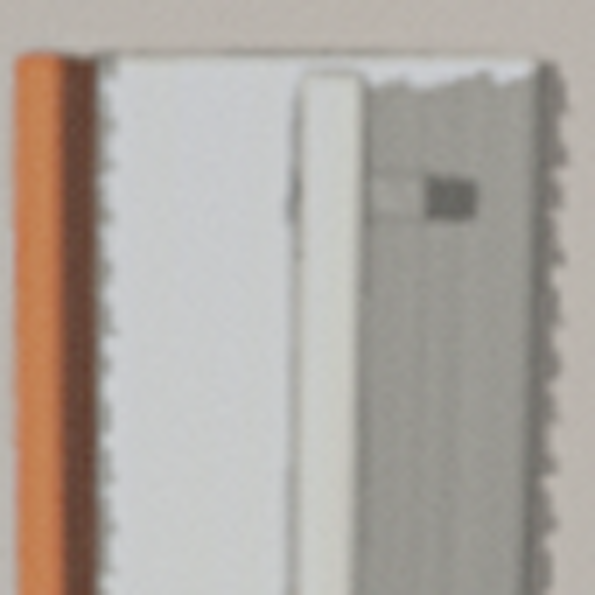

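View pics/w1_180.png

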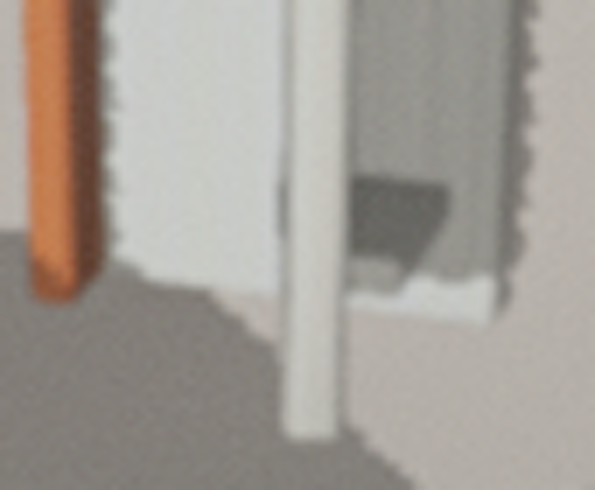

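View pics/w2_65.png

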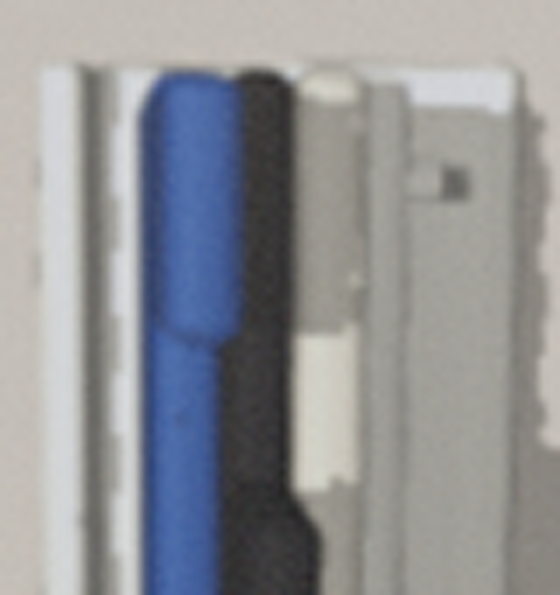

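View pics/w2_170.png

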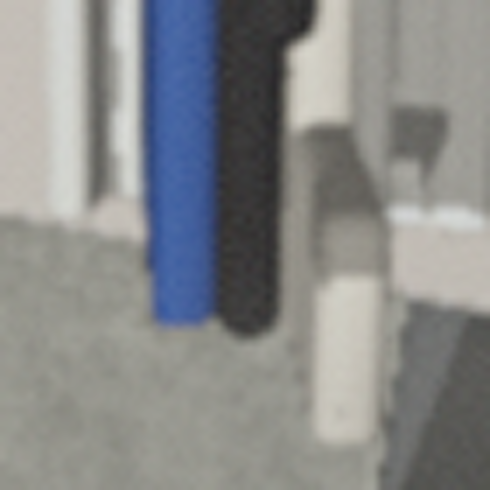

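```bash
cat > f1.py <<'E'
from h import *
import pickle
cams=pickle.load(open('cams.pkl','rb'))
def px(u,v,x0,y0,k=7): return np.array([(u+.5)/k-.5+x0,(v+.5)/k-.5+y0])
t=imaging.camera_params('top');w1=cams['w1'];w2=cams['w2']
bx,bz=.02+.058*np.sin(L),.008+.058*np.cos(L)
ob=[(w1,1,(-.01,.081,.022),px(64,55,215,65)),(w1,1,(-.01,-.081,.022),px(74,300,215,180)),
(w1,1,(bx,.075,bz),px(302,73,215,65)),(w1,1,(bx,-.075,bz),px(283,437,215,180)),(w1,1,(-.01,.081,.008),px(98,58,215,65))]
ot=[(t,0,(-.01,.081,.022),px(425,55,340,165,8)),(t,0,(-.01,-.081,.022),px(312,518,340,165,8)),
(t,0,(bx,.075,bz),px(608,100,340,165,8)),(t,0,(bx,-.075,bz),px(502,545,340,165,8))]
for o in (ob,ot,ob+ot):
    q,r=fit(o,[.47,-.25,-1.82]); print(q,np.degrees(q[2]));print(r.round(1).tolist())
E
python3 f1.py
python3 - <<'E'
from f1 import *
# predict stack
def pT(q): return panelR(q[2]),np.array([q[0],q[1],.0095])
q=[.4349,.1337,np.radians(-85)]
def pr(cam,fi,loc,sh=0):
    M,t_=pT(q);return proj(cam,M@(np.array(loc)+np.array([-.01,0,-.00325])*sh)+t_,fi)[0]
for n,l,s in [('blue tab top f +',(-.005,.072,.115),1),('blue tab top b -',(.005,.038,.115),1),('blk top f -y',(-.005,-.075,.075),0),('blk top b -y',(.005,-.075,.075),0),('wtab top f -72',(-.005,-.072,.115),-1),('wtab b -38',(.005,-.038,.115),-1)]:
    p=pr(w2,1,l,s);print(n,((p-[240,65])*7).round(),((p-[240,170])*7).round())
E
```

```text
[ 0.46880086 -0.25306945 -1.84033638] -105.44350760317184
[[-0.4, -0.7], [-0.3, 1.9], [0.1, -0.7], [-0.0, 1.7], [0.2, -0.3]]
[ 0.46932888 -0.25000229 -1.82905958] -104.79739440248285
[[-0.0, -0.2], [-0.5, 0.9], [0.5, -0.9], [0.0, 0.2]]
[ 0.4688868  -0.25283453 -1.84106634] -105.48533107515158
[[-0.6, -0.7], [-0.5, 1.8], [-0.2, -0.7], [-0.3, 1.6], [0.1, -0.3], [1.4, 0.0], [0.3, 0.9], [1.9, -0.5], [0.7, 0.5]]
[ 0.46880086 -0.25306945 -1.84033638] -105.44350760317184
[[-0.4, -0.7], [-0.3, 1.9], [0.1, -0.7], [-0.0, 1.7], [0.2, -0.3]]
[ 0.46932888 -0.25000229 -1.82905958] -104.79739440248285
[[-0.0, -0.2], [-0.5, 0.9], [0.5, -0.9], [0.0, 0.2]]
[ 0.4688868  -0.25283453 -1.84106634] -105.48533107515158
[[-0.6, -0.7], [-0.5, 1.8], [-0.2, -0.7], [-0.3, 1.6], [0.1, -0.3], [1.4, 0.0], [0.3, 0.9], [1.9, -0.5], [0.7, 0.5]]
blue tab top f + [118.  70.] [ 118. -665.]
blue tab top b - [200. 347.] [ 200. -388.]
blk top f -y [ 179. 1078.] [179. 343.]
blk top b -y [ 244. 1077.] [244. 342.]
wtab top f -72 [ 266. 1188.] [266. 453.]
wtab b -38 [351. 951.] [351. 216.]
```

```bash
cat > f2.py <<'E'
from f1 import *
def pT(q): return panelR(q[2]),np.array([q[0],q[1],.0095])
A=np.array([-.01,0,-.00325])
def o(cam,fi,loc,sh,uv): return (cam,fi,np.array(loc)+A*sh,uv)
W=[o(w2,1,(.005,.038,.115),1,px(241,345,240,65)),
o(w2,1,(-.005,-.075,.075),0,px(217,335,240,170)),o(w2,1,(.005,-.075,.075),0,px(281,335,240,170)),
o(w2,1,(-.005,-.075,.075),1,px(152,324,240,170)),
o(w2,1,(-.005,-.072,.115),-1,px(314,441,240,170)),o(w2,1,(.005,-.038,.115),-1,px(382,215,240,170)),
o(w2,1,(.005,.075,.075),0,px(292,75,240,65)),
o(w2,1,(.005,.017,.115),0,px(318,535,240,65)),]
T=[o(t,0,(.005,.038,.115),1,px(322,238,215,165,8)),o(t,0,(.005,.017,.115),0,px(372,308,215,165,8)),o(t,0,(.005,-.017,.115),0,px(378,412,215,165,8)),
o(t,0,(-.005,-.075,.075),1,px(280,606,215,165,8)),o(t,0,(-.005,-.038,.115),-1,px(395,485,215,165,8)),o(t,0,(.005,-.072,.115),-1,px(425,588,215,165,8))]
s=imaging.camera_params('scene')
S=[o(s,0,(-.005,.072,.115),1,px(203,73,235,150,8)),o(s,0,(-.005,.017,.115),0,px(335,138,235,150,8)),o(s,0,(-.005,-.017,.115),0,px(408,182,235,150,8)),
o(s,0,(-.005,-.075,.075),1,px(480,395,235,150,8)),o(s,0,(-.005,-.075,0),1,px(405,577,235,150,8)),o(s,0,(-.005,.075,0),1,px(122,365,235,150,8))]
if __name__=='__main__':
  for oo in (W,T,S,W+T+S):
    q,r=fit(oo,[.435,.13,-1.48],pT); print(q,np.degrees(q[2]),'tab',pT(q)[0]@[0,0,.115]+pT(q)[1]);print(r.round(1).tolist())
E
python3 f2.py
```

```text
[ 0.46880086 -0.25306945 -1.84033638] -105.44350760317184
[[-0.4, -0.7], [-0.3, 1.9], [0.1, -0.7], [-0.0, 1.7], [0.2, -0.3]]
[ 0.46932888 -0.25000229 -1.82905958] -104.79739440248285
[[-0.0, -0.2], [-0.5, 0.9], [0.5, -0.9], [0.0, 0.2]]
[ 0.4688868  -0.25283453 -1.84106634] -105.48533107515158
[[-0.6, -0.7], [-0.5, 1.8], [-0.2, -0.7], [-0.3, 1.6], [0.1, -0.3], [1.4, 0.0], [0.3, 0.9], [1.9, -0.5], [0.7, 0.5]]
[ 0.43622652  0.12910694 -1.47542742] -84.53576432121852 tab [0.43961051 0.09373148 0.1188715 ]
[[-0.4, -0.5], [-0.2, 1.2], [-0.1, 1.1], [-0.4, 1.7], [-1.0, 1.6], [1.5, -0.3], [0.1, -1.8], [0.5, -2.9]]
[ 0.43627427  0.13211602 -1.48184638] -84.90354371922007 tab [0.43943111 0.09671956 0.1188715 ]
[[0.7, -0.6], [-0.4, -1.0], [-0.1, 0.1], [0.3, 1.0], [-1.0, -0.2], [0.3, 0.9]]
[ 0.43210648  0.13008971 -1.49070451] -85.41107712036612 tab [0.43494966 0.09466668 0.1188715 ]
[[0.2, -0.1], [0.2, -0.6], [-0.1, -0.3], [-0.8, -0.5], [0.5, 2.2], [-0.1, 0.3]]
[ 0.43592889  0.12929403 -1.47656582] -84.600989689051 tab [0.4392726  0.09391473 0.1188715 ]
[[-0.6, -0.2], [-0.5, 1.4], [-0.4, 1.3], [-0.6, 1.9], [-1.3, 1.9], [1.2, 0.0], [-0.1, -1.5], [0.2, -2.5], [1.8, -0.5], [0.7, -0.9], [1.1, 0.2], [1.6, 1.1], [0.3, -0.2], [1.6, 0.9], [-0.8, -0.7], [-0.6, -1.4], [-0.8, -1.2], [-1.2, -1.6], [0.2, 1.1], [-0.9, -0.3]]
```

The black panel is the middle one: its tab is at top (258,210), scene (280,177) and wrist (283,142), with blue in front of it and white behind. The yellow piece at top (105,185) is the look-alike and is left alone. The enlarged crops confirm this. Next I move to pre-grasp.

```bash
cat >> h.py <<'E'
QS=np.array([.4361,.1297,np.radians(-84.75)])
QV=np.array([.4690,-.2522,np.radians(-105.2)])
def ppt(q,loc,z0=.0095): return panelR(q[2])@np.array(loc,float)+np.array([q[0],q[1],z0])
def shot(n,cam='wrist'):
    p=imaging.camera_params(cam); im=imaging.get_image(cam); cv2.imwrite(f'pics/{n}.png',im[:,:,::-1]); return p,im
E
python3 - <<'E'
from h import *
arm.command_gripper(.045,20)
arm.move_pose(ppt(QS,(0,0,.122)),rpy(toolR(QS[2]))); arm.dwell(.15)
p,im=shot('w3'); crop(im,130,80,380,330,2.4,'pics/w3c.png')
tip=arm.current_tcp_pos();M=toolR(QS[2])
print(arm.current_time(),tip-ppt(QS,(0,0,.122)),arm.current_grip_width())
print('tabtop pred',proj(p,[ppt(QS,(sx*.005,sy*.017,.115)) for sx in(-1,1) for sy in(-1,1)],1).round(1).tolist())
print('tips',proj(p,[tip+M@[0,s*.0225,0] for s in(-1,0,1)],1).round(1).tolist())
E
```

```text
4.3417 [ 0.00035794 -0.00014787  0.00152806] 0.04482791589871607
tabtop pred [[245.6, 245.0], [245.1, 199.3], [259.9, 245.0], [260.4, 199.3]]
tips [[217.7, 227.8], [252.3, 228.0], [286.9, 227.8]]
```

View pics/w3c.png

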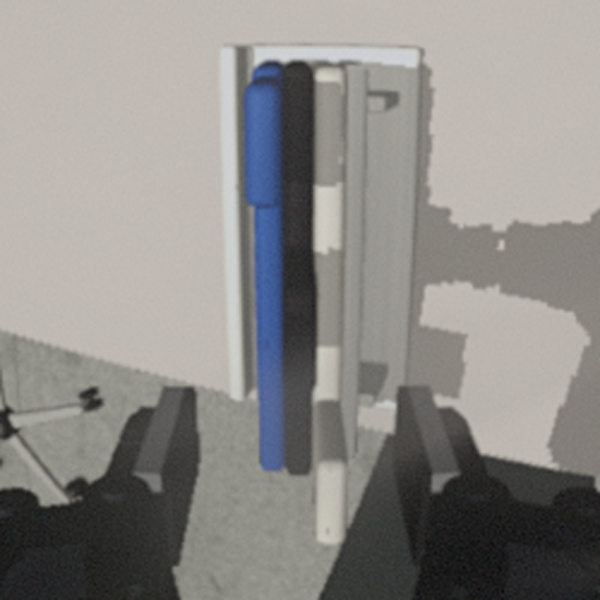

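```bash
python3 - <<'E'
import cv2,numpy as np
im=cv2.imread('pics/w3.png')[160:290,200:310].astype(float)
im=np.clip(im*3-20,0,255).astype(np.uint8)
cv2.imwrite('pics/w3e.png',cv2.resize(im,None,fx=4.5,fy=4.5,interpolation=cv2.INTER_CUBIC))
E
```

```text
(no output)
```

View pics/w3e.png

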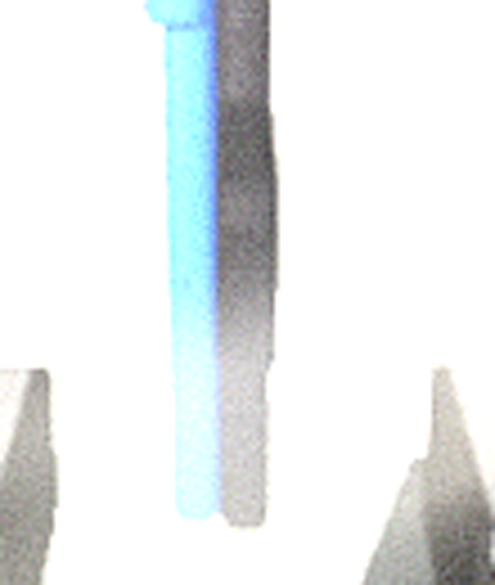

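```bash
python3 - <<'E'
from h import *
p=imaging.camera_params('wrist')
for l in [(.005,.075,.075),(.005,-.075,.075),(-.005,-.075,.075),(.005,.017,.075),(.005,.017,.115),(.005,-.017,.115),(.005,-.017,.075)]:print(l,proj(p,ppt(QS,l),1).round(1))
E
```

```text
(0.005, 0.075, 0.075) [[259.6 106.7]]
(0.005, -0.075, 0.075) [[258.2 279.4]]
(-0.005, -0.075, 0.075) [[247.2 279.4]]
(0.005, 0.017, 0.075) [[259.2 181.7]]
(0.005, 0.017, 0.115) [[260.4 199.3]]
(0.005, -0.017, 0.115) [[259.9 245.1]]
(0.005, -0.017, 0.075) [[258.8 221.5]]
```

```bash
python3 - <<'E'
from h import *
g=ppt(QS,(.001,.0012,.085))
print(arm.move_straight(g,max_speed=.08,max_force=8)); arm.dwell(.1)
print('err',arm.current_tcp_pos()-g); f0=arm.current_wrist_force()
p,im=shot('w4'); crop(im,130,80,380,330,2.4,'pics/w4c.png')
arm.command_gripper(.0,30); arm.dwell(.1)
print(arm.current_grip_width(),arm.current_wrist_force()-f0,arm.current_tcp_pos()-g,arm.current_time())
p,im=shot('w5'); crop(im,130,80,380,330,2.4,'pics/w5c.png')
E
```

```text
False
err [ 0.00033433 -0.00016355  0.00049445]
-0.0005356562970185415 [-0.59092569 -0.22653857 -0.96634582] [-9.43114283e-06 -6.55774586e-06 -2.25487255e-05] 5.7083
```

View pics/w5c.png

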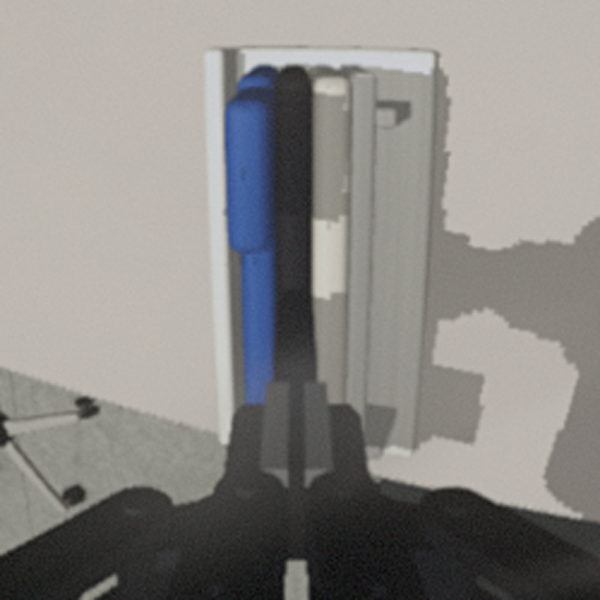

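View pics/w4c.png

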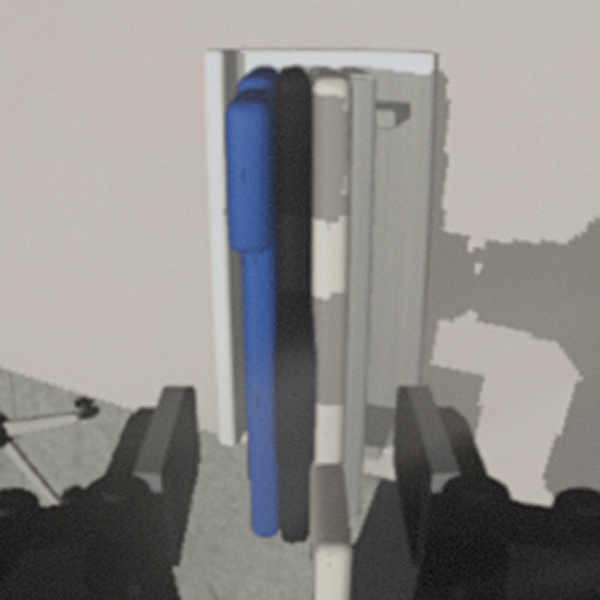

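```bash
python3 - <<'E'
from h import *
p,im=shot('s6','scene'); crop(im,225,140,325,240,6,'pics/s6c.png')
p,im=shot('t6','top'); crop(im,205,150,305,250,6,'pics/t6c.png')
print(arm.current_grip_width(),arm.current_tcp_pos(),ppt(QS,(0,0,.115)))
E
```

```text
-0.0001015631513405951 [0.43977546 0.10270537 0.09001684] [0.43935169 0.09431213 0.1188715 ]
```

View pics/s6c.png

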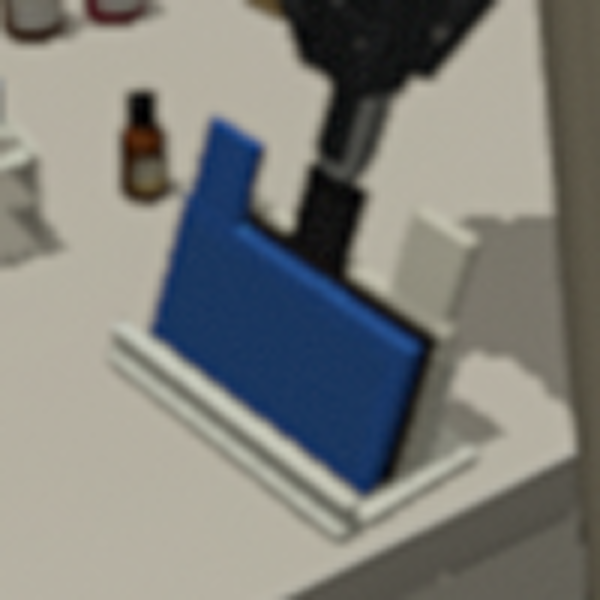

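View pics/t6c.png

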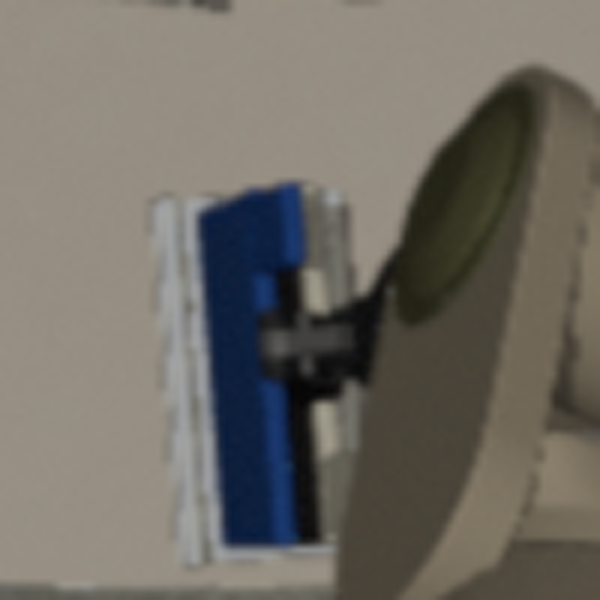

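```bash
python3 - <<'E'
from h import *
s=imaging.camera_params('scene');t=imaging.camera_params('top');w=imaging.camera_params('wrist')
T=R.from_euler('xyz',arm.current_orientation()).as_matrix();x=arm.current_tcp_pos()
for b in (0,.01,.02,.03,.04):
    P=x-T[:,0]*b; ps=proj(s,P)[0];pt=proj(t,P)[0]
    print(b,P.round(3),'scenecrop',((ps-[225,140])*6).round(),'topcrop',((pt-[205,150])*6).round(),'wrist',proj(w,P,1)[0].round())
for l in [(-.005,.017,.115),(-.005,-.017,.115),(.005,-.017,.115)]:print('tab',((proj(s,ppt(QS,l))[0]-[225,140])*6).round(),((proj(t,ppt(QS,l))[0]-[205,150])*6).round())
print(arm.current_wrist_force(),toolR(QS[2]).round(3),T.round(3))
E
```

```text
0 [0.44  0.103 0.09 ] scenecrop [321. 229.] topcrop [308. 358.] wrist [252. 228.]
0.01 [0.44 0.1  0.1 ] scenecrop [327. 208.] topcrop [316. 356.] wrist [252. 235.]
0.02 [0.44  0.097 0.109] scenecrop [333. 188.] topcrop [325. 354.] wrist [252. 243.]
0.03 [0.441 0.093 0.119] scenecrop [338. 167.] topcrop [334. 353.] wrist [252. 251.]
0.04 [0.441 0.09  0.128] scenecrop [345. 146.] topcrop [342. 351.] wrist [252. 261.]
tab [304. 152.] [316. 314.]
tab [358. 187.] [323. 399.]
tab [374. 185.] [347. 397.]
[-0.02644811 -0.17270362 -0.48373896] [[-0.028  0.087 -0.996]
 [ 0.308 -0.947 -0.092]
 [-0.951 -0.309  0.   ]] [[-0.028  0.087 -0.996]
 [ 0.308 -0.947 -0.092]
 [-0.951 -0.309  0.   ]]
```

```bash
python3 - <<'E'
from h import *
w=imaging.camera_params('wrist');s=imaging.camera_params('scene')
T=R.from_euler('xyz',arm.current_orientation()).as_matrix();x=arm.current_tcp_pos()
for b in (0,.01,.02,.03,.035,.04,.05):
    print(b,[(proj(w,x+T@[-b,yy,zz],1)[0].round(1).tolist()) for yy,zz in ((0,-.011),(0,.011),(-.0425,-.011),(-.02,-.011))],[((proj(s,x+T@[-b,0,zz])[0]-[225,140])*6).round().tolist() for zz in (-.011,.011)])
im=cv2.imread('pics/w0.png') if 0 else None
im=cv2.imread('pics/w5.png')[200:330,180:320]; im=np.clip(im.astype(float)*2.5,0,255).astype(np.uint8)
cv2.imwrite('pics/w5e.png',cv2.resize(im,None,fx=4.5,fy=4.5,interpolation=cv2.INTER_CUBIC))
im=cv2.imread('pics/s6.png')[145:200,255:310]; im=np.clip(im.astype(float)*2,0,255).astype(np.uint8)
cv2.imwrite('pics/s6e.png',cv2.resize(im,None,fx=10,fy=10,interpolation=cv2.INTER_CUBIC))
E
```

```text
0 [[252.2, 212.3], [252.3, 242.9], [186.2, 212.0], [220.7, 212.3]] [[304.0, 218.0], [338.0, 240.0]]
0.01 [[252.2, 218.7], [252.2, 250.4], [182.8, 218.3], [219.1, 218.6]] [[310.0, 197.0], [344.0, 220.0]]
0.02 [[252.1, 225.9], [252.2, 258.7], [179.2, 225.2], [217.2, 225.7]] [[316.0, 177.0], [350.0, 199.0]]
0.03 [[252.0, 233.8], [252.1, 267.8], [175.1, 232.8], [215.2, 233.5]] [[321.0, 156.0], [356.0, 178.0]]
0.035 [[252.0, 238.1], [252.1, 272.6], [173.0, 237.0], [214.1, 237.8]] [[324.0, 146.0], [359.0, 168.0]]
0.04 [[252.0, 242.6], [252.0, 277.8], [170.7, 241.3], [212.9, 242.3]] [[327.0, 135.0], [362.0, 157.0]]
0.05 [[251.9, 252.5], [252.0, 288.8], [165.8, 250.8], [210.4, 252.1]] [[333.0, 114.0], [368.0, 136.0]]
```

View pics/w5e.png

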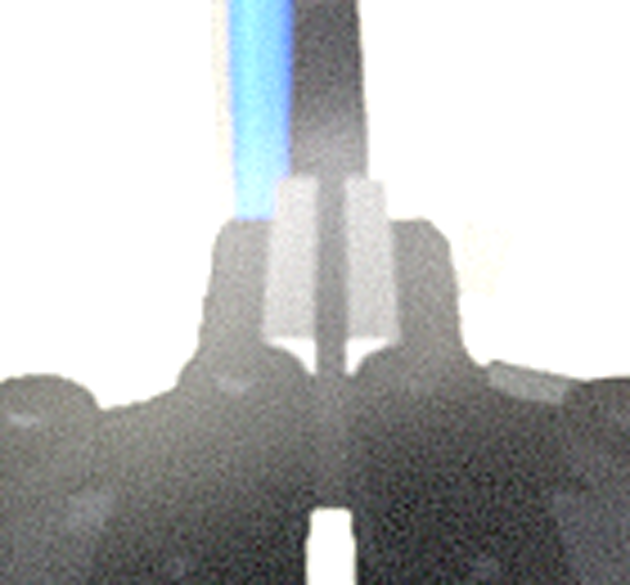

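View pics/s6e.png

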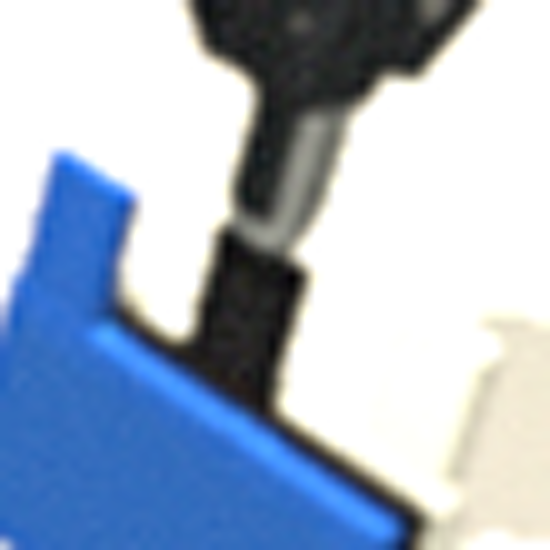

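The jaws shut on nothing. In wrist and scene views the real fingertips end about 25–35 mm short of the reported TCP, at the tab's top edge. I'll reopen, go lower under a force guard and check by eye.

```bash
python3 - <<'E'
from h import *
arm.command_gripper(.045,20)
g=ppt(QS,(.001,.0012,.060))
print(arm.move_straight(g,max_speed=.05,max_force=6)); arm.dwell(.1)
print('err',arm.current_tcp_pos()-g,arm.current_wrist_force(),arm.current_grip_width(),arm.current_time())
p,im=shot('w7'); crop(im,130,80,380,330,2.4,'pics/w7c.png')
p,im=shot('s7','scene'); im=np.clip(im.astype(float)*1.6,0,255).astype(np.uint8); crop(im,245,135,315,205,8,'pics/s7c.png')
E
```

```text
False
err [ 1.96458172e-04 -5.51281221e-05  1.92508130e-04] [-0.02544952  0.46110925 -0.25986257] 0.04524231317721394 7.1083
```

View pics/w7c.png

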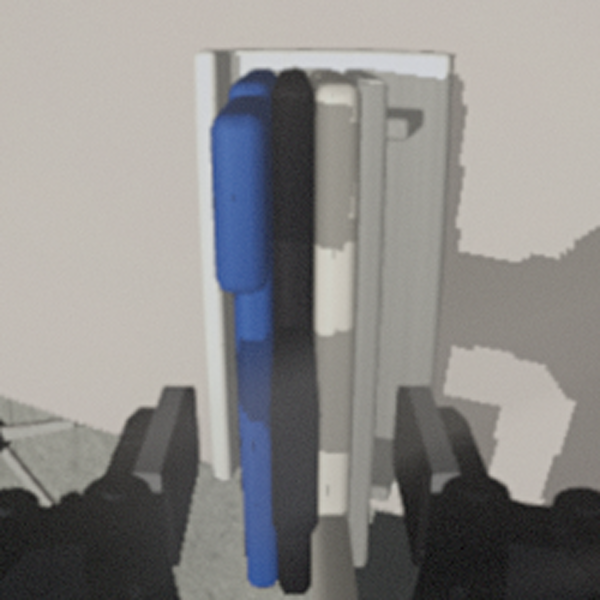

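View pics/s7c.png

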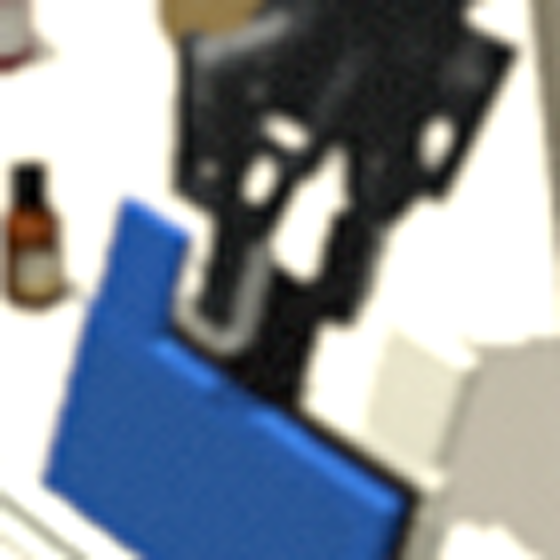

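```bash
python3 - <<'E'
from h import *
s=imaging.camera_params('scene')
for z in (.06,.07,.08,.09,.1): print(z,[((proj(s,ppt(QS,(x,y,z)))[0]-[245,135])*8).round().tolist() for x in (-.0215,-.03) for y in (.011,-.011)],[((proj(s,ppt(QS,(.0235,y,z)))[0]-[245,135])*8).round().tolist() for y in (.011,-.011)])
E
```

```text
0.06 [[180.0, 407.0], [224.0, 438.0], [161.0, 410.0], [205.0, 442.0]] [[276.0, 391.0], [321.0, 421.0]]
0.07 [[187.0, 380.0], [232.0, 411.0], [169.0, 383.0], [213.0, 414.0]] [[284.0, 365.0], [328.0, 395.0]]
0.08 [[195.0, 353.0], [240.0, 384.0], [176.0, 356.0], [221.0, 387.0]] [[292.0, 338.0], [336.0, 368.0]]
0.09 [[202.0, 325.0], [248.0, 356.0], [183.0, 328.0], [229.0, 359.0]] [[299.0, 311.0], [344.0, 341.0]]
0.1 [[210.0, 298.0], [256.0, 328.0], [191.0, 300.0], [237.0, 331.0]] [[307.0, 284.0], [353.0, 314.0]]
```

```bash
python3 - <<'E'
from h import *
g=ppt(QS,(.001,.0012,.057)); arm.move_straight(g,max_speed=.05,max_force=6)
f0=arm.current_wrist_force()
arm.command_gripper(.0,35); arm.dwell(.15)
print(arm.current_grip_width(),arm.current_wrist_force()-f0,arm.current_tcp_pos()-g,arm.current_time())
p,im=shot('s8','scene'); im=np.clip(im.astype(float)*1.6,0,255).astype(np.uint8); crop(im,235,135,315,215,7,'pics/s8c.png')
E
```

```text
0.009249962318523064 [0.96447697 3.72593785 2.54389085] [-7.16058199e-06  2.61934991e-04  1.46166457e-04] 8.0167
```

View pics/s8c.png

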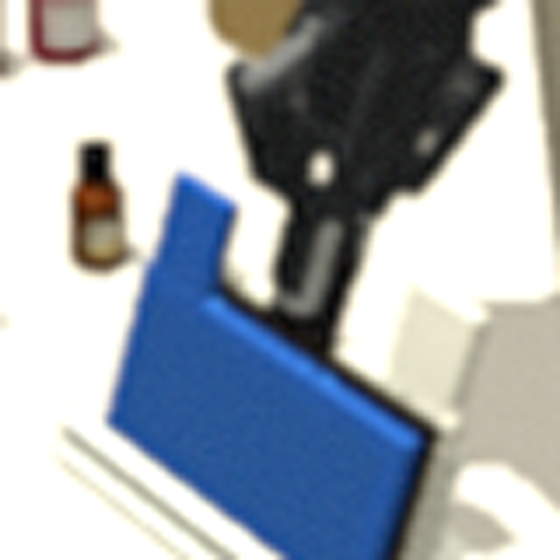

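```bash
python3 - <<'E'
from h import *
for z in (.057+.045,.057+.135):
    g=ppt(QS,(.001,.0012,z)); print(arm.move_straight(g,max_speed=.07,max_force=15), arm.current_wrist_force(),arm.current_grip_width())
    if z<.15:
        p,im=shot('s9','scene'); crop(im,215,95,315,215,5,'pics/s9c.png')
arm.dwell(.1)
p,im=shot('s10','scene'); crop(im,215,95,315,215,5,'pics/s10c.png')
p,im=shot('w10'); crop(im,110,60,380,384,1.8,'pics/w10c.png')
print(arm.current_time())
a=cv2.imread('pics/s9c.png');b=cv2.imread('pics/s10c.png');cv2.imwrite('pics/s910.png',cv2.resize(np.hstack([a,b]),None,fx=.8,fy=.8))
E
```

```text
False [-0.32293278  2.84256233  0.18671672] 0.00932508052517866
False [-0.36796697 -0.43802087 -2.57514369] 0.009282290245805376
10.5417
```

View pics/s910.png

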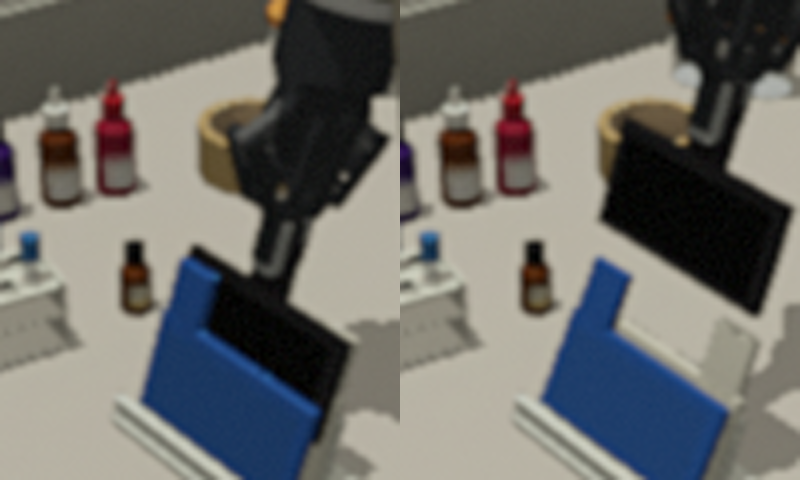

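View pics/w10c.png

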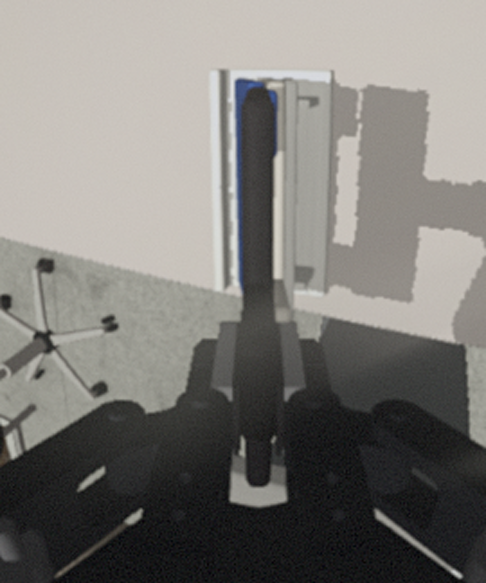

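```bash
cat >> h.py <<'E'
DY=.0012; ZG=.057
def vpose(x,dz,y=0): # tool target so panel underside centre at stand-x x, lifted dz along slope
    c=np.cos(QV[2]);s=np.sin(QV[2])
    q=[QV[0]+c*x-s*y,QV[1]+s*x+c*y,QV[2]]
    return ppt(q,(0.0,DY,ZG+dz))
E
python3 - <<'E'
from h import *
o=rpy(toolR(QV[2]))
arm.move_pose(vpose(.008,.10),o); arm.move_straight(vpose(.008,.035),max_speed=.1,max_force=10); arm.dwell(.2)
print(arm.current_time(),arm.current_tcp_pos()-vpose(.008,.035),arm.current_grip_width(),arm.current_wrist_force())
p,im=shot('w11'); crop(im,110,60,400,384,1.8,'pics/w11c.png')
p,im=shot('t11','top'); crop(im,330,155,430,250,6,'pics/t11c.png')
p,im=shot('s11','scene'); crop(im,300,80,450,200,5,'pics/s11c.png')
E
```

```text
12.95 [ 0.00010631 -0.00031076  0.00048259] 0.00966630767946457 [-0.2691415   0.10022605 -2.7447547 ]
```

View pics/w11c.png

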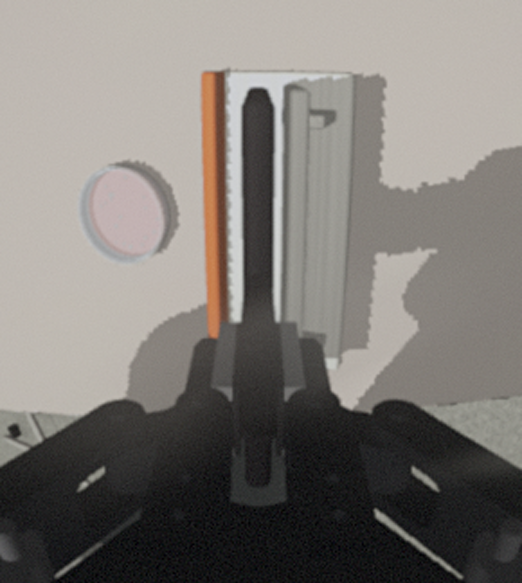

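View pics/t11c.png

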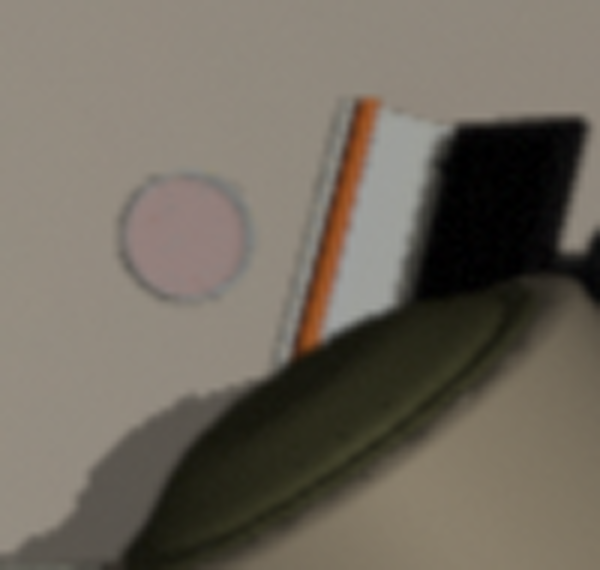

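View pics/s11c.png

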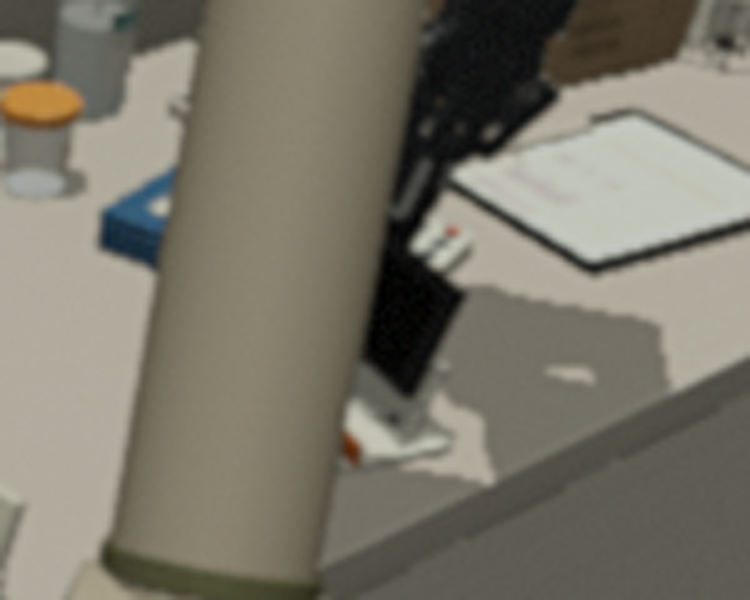

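```bash
python3 - <<'E'
from h import *
w=imaging.camera_params('wrist');t=imaging.camera_params('top')
M=toolR(QV[2]);tc=arm.current_tcp_pos();P=panelR(QV[2])
org=tc-P@[0,DY,ZG]
f=lambda X:((proj(w,X,1)[0]-[110,60])*1.8).round(1)
for l in [(-.005,.075,.075),(.005,.075,.075),(-.005,.075,0),(.005,.075,0)]: print('pan',l,f(org+P@np.array(l)),((proj(t,org+P@np.array(l))[0]-[330,155])*6).round())
Mz,tt=stand_T(QV)
for l in [(-.01,.081,.022),(-.01,-.081,.022),(-.01,.081,.008),(.0379,.075,.0632)]: print('st',l,f(tt+Mz@np.array(l)),((proj(t,tt+Mz@np.array(l))[0]-[330,155])*6).round())
im=cv2.imread('pics/w11.png')[85:240,210:310]; im=np.clip(im.astype(float)*1.6,0,255).astype(np.uint8)
cv2.imwrite('pics/w11e.png',cv2.resize(im,None,fx=5,fy=5,interpolation=cv2.INTER_CUBIC)[:600])
E
```

```text
pan (-0.005, 0.075, 0.075) [237.8  96.6] [576. 111.]
pan (0.005, 0.075, 0.075) [272.5  96.5] [595. 118.]
pan (-0.005, 0.075, 0) [244.1  85.3] [452. 119.]
pan (0.005, 0.075, 0) [267.6  85.3] [470. 126.]
st (-0.01, 0.081, 0.022) [212.   70.9] [382.  98.]
st (-0.01, -0.081, 0.022) [219.5 366.4] [292. 451.]
st (-0.01, 0.081, 0.008) [222.7  70.3] [371. 103.]
st (0.0379, 0.075, 0.0632) [286.6  88.5] [522. 129.]
```

View pics/w11e.png

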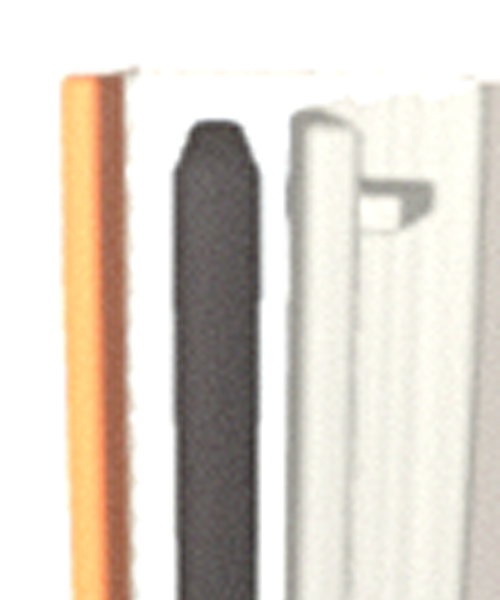

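```bash
python3 - <<'E'
from h import *
print(arm.move_straight(vpose(.008,.008,.0007),max_speed=.06,max_force=8))
print(arm.move_straight(vpose(.008,-.006,.0007),max_speed=.02,max_force=4)); arm.dwell(.1)
e=panelR(QV[2]).T@(arm.current_tcp_pos()-vpose(.008,0,.0007))
print(arm.current_time(),e,arm.current_grip_width(),arm.current_wrist_force())
p,im=shot('w12'); crop(im,110,60,400,384,1.8,'pics/w12c.png')
p,im=shot('s12','scene'); crop(im,320,80,420,200,5,'pics/s12c.png')
E
```

```text
False
True
14.2833 [2.01327233e-04 9.36076798e-05 3.19038175e-05] 0.009284816559195889 [-0.45596432 -0.33077437  4.99242557]
```

View pics/w12c.png

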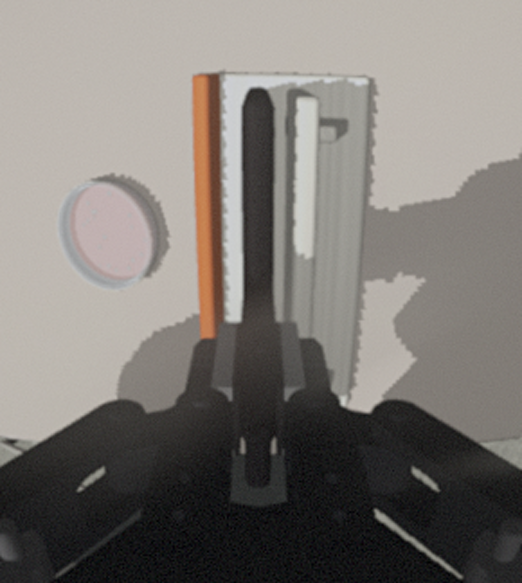

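View pics/s12c.png

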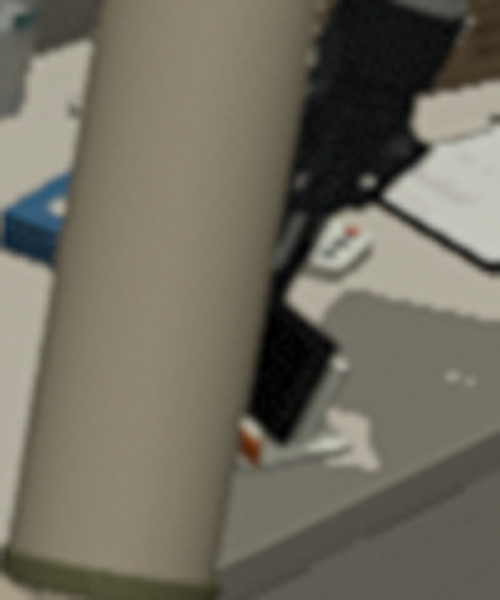

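```bash
python3 - <<'E'
from h import *
arm.move_straight(vpose(.008,.0015,.0007),max_speed=.03)
print(arm.move_straight(vpose(.019,.0015-.011*np.sin(L)*0,.0007),max_speed=.02,max_force=3)); arm.dwell(.1)
M=stand_T(QV)[0]
e=M.T@(arm.current_tcp_pos()-vpose(0,.0015,.0007)); print('x at',e,arm.current_wrist_force())
x=e[0]
print(arm.move_straight(vpose(x-.0005,-.004,.0007),max_speed=.02,max_force=4)); arm.dwell(.1)
print(M.T@(arm.current_tcp_pos()-vpose(0,0,.0007)),arm.current_wrist_force(),arm.current_time())
p,im=shot('w13'); crop(im,110,60,400,384,1.8,'pics/w13c.png')
E
```

```text
True
x at [ 0.01520824 -0.00044855 -0.00073388] [ 2.06114658  3.05698985 -0.43896341]
True
[ 1.53495362e-02 -6.19048170e-04  1.10542109e-05] [-2.67937268 -1.09814947  5.22947662] 15.4833
```

View pics/w13c.png

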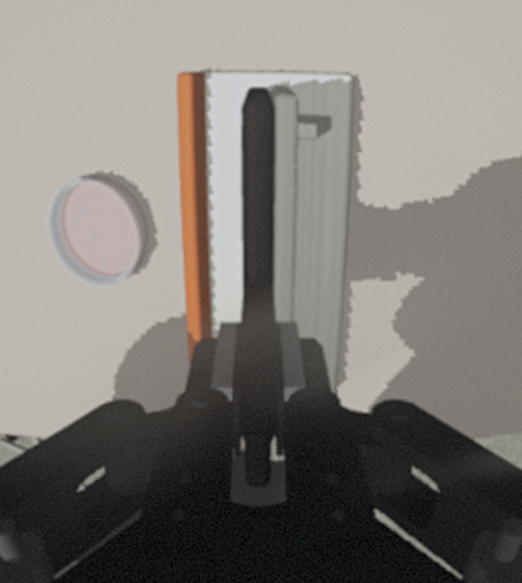

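```bash
python3 - <<'E'
from h import *
arm.command_gripper(.045,20); arm.dwell(.2)
arm.move_straight(vpose(.0152,.12),max_speed=.1,max_force=6); arm.dwell(.1)
p,im=shot('w14'); crop(im,110,60,400,384,1.8,'pics/w14c.png')
print(arm.current_time(),arm.current_wrist_force())
arm.move_pose([.213,-.35,.3],rpy(toolR(QV[2])) ); arm.dwell(.1)
p,im=shot('s14','scene'); crop(im,215,60,435,230,3.5,'pics/s14c.png')
p,im=shot('t14','top'); crop(im,215,150,435,260,3.5,'pics/t14c.png')
print(arm.current_time())
E
```

```text
17.675 [ 0.12028658  1.24648061 -0.78819977]
18.925
```

View pics/w14c.png

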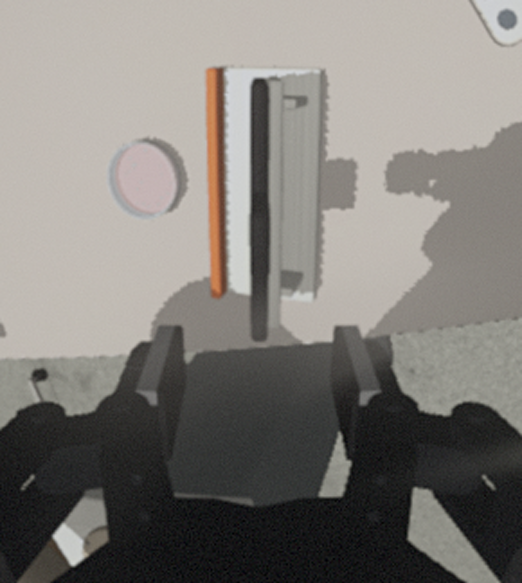

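View pics/s14c.png

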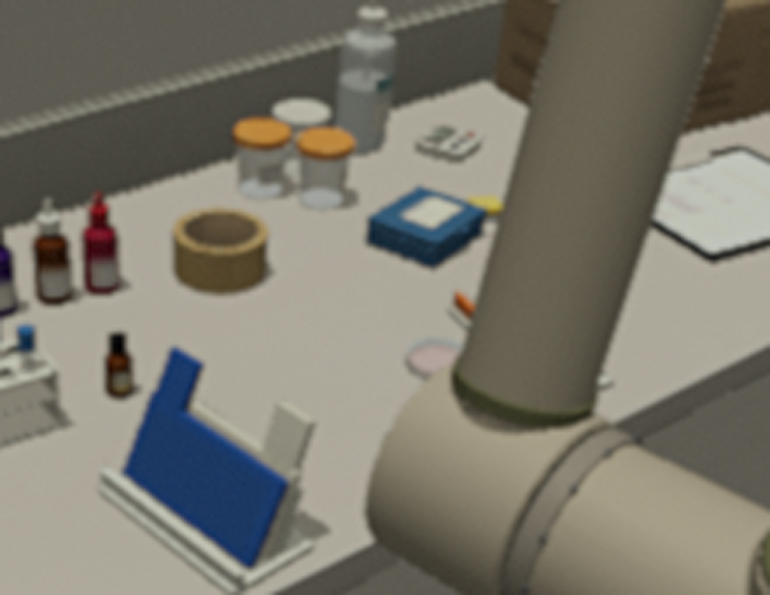

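View pics/t14c.png

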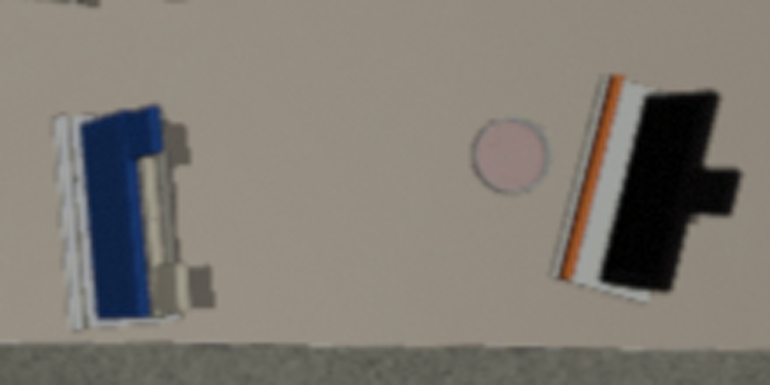

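```bash
python3 - <<'E'
from h import *
t=imaging.camera_params('top')
# stand pose from top only, so shared bias cancels
q=[.46933,-.25,np.radians(-104.8)]; c,s=np.cos(q[2]),np.sin(q[2]); pq=[q[0]+c*.0152,q[1]+s*.0152,q[2]]
for l in [(-.005,.075,0),(-.005,-.075,0),(-.005,.075,.075),(-.005,-.075,.075),(-.005,.017,.115),(-.005,-.017,.115)]:
    print(l,((proj(t,ppt(pq,l))[0]-[215,150]+.5)*3.5).round(1))
im=cv2.imread('pics/t14.png')[:,:,::-1]; crop(im,370,165,430,240,8,'pics/t14e.png')
E
```

```text
(-0.005, 0.075, 0) [642.3  92.8]
(-0.005, -0.075, 0) [595.8 281.9]
(-0.005, 0.075, 0.075) [710.9  88. ]
(-0.005, -0.075, 0.075) [662.  290.4]
(-0.005, 0.017, 0.115) [732.2 165.8]
(-0.005, -0.017, 0.115) [720.8 213.5]
```

View pics/t14e.png

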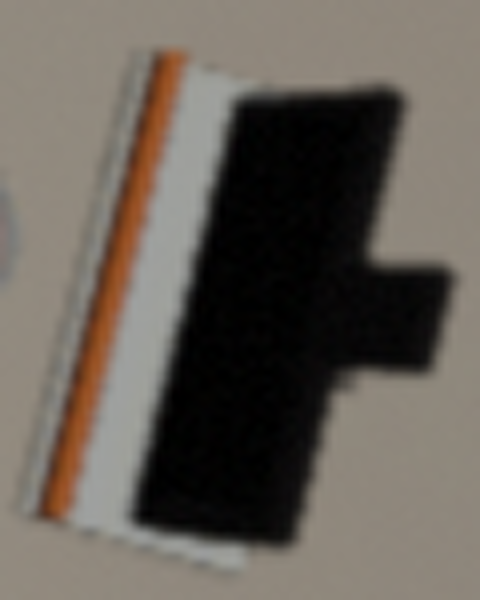

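```bash
python3 - <<'E'
from h import *
print(arm.current_time()); finish_job()
E
```

```text
18.925Traceback (most recent call last):
  File "<stdin>", line 2, in <module>
NameError: name 'finish_job' is not defined
```

```bash
python3 -c "
from plant import finish_job
print(finish_job())"
```

```text
the job is handed in; nothing more can be done
None
```

The black panel is in the viewing stand, tab up, leaning on the backrest behind the dish. I released it and handed the job in at 18.9 s.

- **First grasp failed:** the jaws shut on nothing, reading about 0 mm. The pictures showed the fingertips ending about 30 mm short of the reported TCP, and I did not find out why. I reopened, went 28 mm lower and gripped the tab, reading 9.2 mm.
- **Drawing it out:** the panel came up along its slope. The last scene and top pictures show the white and blue panels still leaning in the metal stand.
- **Placing it:** it touched the base and the backrest where the model predicted. After release, the top view shows it parallel to the lip and centred to within about 1 mm. The gripper is clear of everything.
- **Small disagreements:** the cameras differed by up to about 3 mm on the viewing stand's position and 4 mm on the stack's. In the wrist pictures, lengths came out about 2% short of the model. The last scene picture could not check the placed panel, because the arm hid it; the wrist and top pictures show it.

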